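# Turn the spice carousel to the brown-labelled jar and hold it there

### The job

Turn the spice carousel by the wooden handle on top until the jar with the brown label stands squarely at the front, in line with the red pointer on the carousel's foot. Then keep the carousel still: finish with the handle still firmly gripped, do not let go. All jars stay standing upright in their wire rings, and the things round the carousel stay where they are.

Things in the scene. Friction and masses are not known exactly. Their poses are not given: they have to be found in the camera images.
- carousel_base: the carousel's foot: black disc, 196 mm diameter, 8 mm thick, fixed to the worktop; origin at its centre on the worktop, on the turning axis (vertical). The red pointer sticks out from it along its own -x axis, to 145 mm from the centre: that direction is the front, roughly towards the robot; it differs by up to about 0.5 rad from start to start.
- carousel (a joint): turn of the wooden deck (216 mm diameter, its top 22 mm above the worktop) since the start, rad, positive anticlockwise from above. Turns easily both ways (stops at 9.4 rad, beyond need) and stays where left. Five jars stand on it 72 degrees apart in any order, centres 72 mm from the axis, each in a wire ring 52 mm above the worktop with 2 to 4 mm play.
- carousel_handle: dark wooden paddle handle on a steel post (12 mm thick) on the turning axis, turns with the deck; 64 mm long (its own x axis), 14 mm thick (its own y axis), 44 mm high; origin at its middle, 162 mm above the worktop; its top is at 184 mm, its underside at 140 mm, the jars' tops at 128 mm. To be gripped from above across its thickness.
- brown_jar: the marked jar: spice jar with green cap (its top disc pale brown; dark blue on the other jars), brown contents and a brown and cream label, 46 mm diameter, 106 mm tall, origin at the centre of its underside; loose in one of the carousel's wire rings; at the start 0.4 rad or more away from the front, half a turn may be needed
- blue_jar_1: spice jar with green cap and dark blue label with red peppers, 46 mm diameter, 106 mm tall, origin at the centre of its underside; loose in one of the carousel's wire rings
- blue_jar_2: spice jar with green cap and dark blue label with red peppers, 46 mm diameter, 106 mm tall, origin at the centre of its underside; loose in one of the carousel's wire rings
- blue_jar_3: spice jar with green cap and dark blue label with red peppers, 46 mm diameter, 106 mm tall, origin at the centre of its underside; loose in one of the carousel's wire rings
- salt_shaker: glass salt shaker with grey metal cap, 44 mm diameter, 90 mm tall, origin at the centre of its underside; loose in one of the carousel's wire rings
- mug: white mug, 97 mm tall, origin at the centre of its underside, right of the carousel; to be left alone
- tomato: red tomato, 75 mm, origin at the centre of its underside, left of the carousel; to be left alone
- garlic: garlic bulb, 53 mm, origin at the centre of its underside, front left; to be left alone
- tomato_tin: red tin, 75 mm diameter, 110 mm tall, origin at the centre of its underside, left; to be left alone. Behind and left of it, and behind the carousel, wall cupboards hang 0.56 m above the worktop: swing the arm across on the robot's side of them
Not all that is in view belongs to the job. What is shaped like the blue_jar_2 but yellow is not meant.

How it is judged:
On the way:
1. the brown-labelled jar has been turned to the front (y of brown_jar in the frame of carousel_base between -0.012 and 0.012 m and x of brown_jar in the frame of carousel_base below -0.055 m), for 0.2 s.
At the end, for the whole second after the job is handed in: Brown-labelled jar's centre within 12 mm sideways of the pointer's line, on the pointer's side; carousel slower than 0.2 rad/s; fingers grip the handle with over 2 N; five jars upright (0.3 rad) in their rings; mug, tomato, garlic, tin within 30 mm of their starts (all of step 1 and velocity of joint carousel between -0.2 and 0.2 rad/s and contact force between the fingers and carousel_handle above 2 N and angle between each of brown_jar, blue_jar_1, blue_jar_2, blue_jar_3, salt_shaker's own z axis and vertical below 0.3 rad and height (world z) of each of brown_jar, blue_jar_1, blue_jar_2, blue_jar_3, salt_shaker below 0.035 m and horizontal distance between each of brown_jar, blue_jar_1, blue_jar_2, blue_jar_3, salt_shaker and carousel_base below 0.085 m and distance of each of mug, tomato, garlic, tomato_tin from where it was at the start of the episode below 0.03 m); the arm keeps its last pose, push and grip.
It fails at once if a jar is lifted out of its ring or tipped (angle between any of brown_jar, blue_jar_1, blue_jar_2, blue_jar_3, salt_shaker's own z axis and vertical above 0.45 rad or height (world z) of any of brown_jar, blue_jar_1, blue_jar_2, blue_jar_3, salt_shaker above 0.055 m).
It fails at once if mug, tomato, garlic or tin pushed away (distance of any of mug, tomato, garlic, tomato_tin from where it was at the start of the episode above 0.03 m).
It also fails if it takes over 56 s, if anything falls off the work surface, if the arm or the gripper's body presses on something with over 40 N, if the wrist force passes 120 N, or if a joint passes its speed limit or range.

### The arm

A 6-joint arm with a two-finger parallel gripper is mounted at the origin on a cart in front of the work surface, level with it; the furniture and walls round the work are solid. World frame = base frame: x ahead of the robot, y to its left, z up, the work surface at z = 0. Lengths are in m, angles in rad, forces in N, time in s.
With the tool pointing down it reaches from about 0.275 to 0.875 m from the base axis. Payload 12.5 kg.
Tool frame: the origin (TCP) lies on the centre line of the jaws, within the pads' length; the fingertips stand r.finger_overhang ahead of it and the grasp point (between the pads) lies 3 mm ahead of it (r.finger_overhang is the distance from the TCP to the fingertips, in m); z points along the fingers, y is the line along which they close (so a half turn about z gives the same grasp; the last joint's range is limited). The gripper opens to 85 mm and grips with 20 to 120 N. Pads are 22 mm wide; open, the fingers measure 114 mm over their backs; the gripper's body (76 mm by 85 mm) begins 54 mm behind the grasp point. The pads swing forward as they close: fully open they stand 13 mm farther back than shut.
Start: joints at [-1.21, 0.351, 1.652, -0, 1.139, -0.085], TCP at [0.237, -0.496, 0.253] pointing down, gripper open.
Joint ranges: [-2.75, 2.75], [-0.79, 2.1], [0.01, 2.65], [-1.57, 4.71], [0.07, 3.14], [-2.87, 2.87]. Speed limits (rad/s): [2.22, 2.22, 2.79, 3.14, 3.14, 3.14].

### API

Orientations are given as a unit quaternion [x, y, z, w].
In Python, from cell import r, optics gives the robot as it stands. The module is installed in compiled form; this text tells all that it offers. Calls block until the motion is done:
- r.move_to(position, orientation): joint-space move of the TCP to a pose.
- r.move_linear(position, rot=None, vel=0.15): straight line of the TCP; rot=None keeps the orientation; vel is the mean speed in m/s.
- r.set_joints(angles): joint-space move.
- r.set_gripper(opening, squeeze=None): opening from 0.0 (shut) to 1.0 (fully open); squeeze is the grip in N (None keeps the last); returns when the fingers have stopped.
- r.sleep(seconds).
- r.inverse_kinematics(position, orientation): joint angles nearest the present ones, or None.
- optics.get_image(name): name is "scene" or "top"; returns a dict with "pixels" (420x560x3 uint8, red, green, blue), "depth" (420x560 float32, m along the optical axis (not along the pixel's ray), 0 where there is no reading), "fx", "fy", "cx", "cy" (pixels), "camera_from_world" (4x4, takes a point from world to camera coordinates). Camera axes: x right, y down, z forward; pixel columns grow to the right and rows downward; lengths in m; the calibration is good to about 2 mm. A picture is of the moment at which its call begins.
A pose or a line that the arm cannot do raises r.PlanningError and nothing moves.
- r.hand_in(): hands the job in; it is judged then, once.
Readings, each from a call of its own:
- r.current_t(): time.
- r.current_q(): joint angles.
- r.current_qvel(): joint speeds.
- r.current_effort(): joint torques, N m.
- r.current_tool_pos(): TCP position.
- r.current_ee_rot(): TCP orientation.
- r.current_contact_force(): force on the tool from outside, world axes, zero at the start.
- r.current_torque(): the same for the moment, N m.
- r.current_opening(): opening from 0.0 (shut) to 1.0 (fully open).
- r.current_finger_force(): force on a finger pad.
Only numpy, scipy, OpenCV 4.12 (cv2) and the standard library are available. Lean on these libraries where they do the work, as an engineer would, in place of code of your own. Each camera call takes 0.05 s, during which the arm holds its last target. There are 200 camera calls.

## Working session

There is one attempt and no reset: what is moved stays moved. The work goes in short steps, each a Python script; the robot and the scene stay as the last script left them, time stands still between calls to the robot, and variables do not carry over. Pictures are saved under pics/ and viewed, at most 10 in all, crops included, and the job is handed in when it is done.

```bash
mkdir -p pics; cat > h.py <<'E'
import numpy as np, cv2
from cell import r, optics
def shot(n):
    im=optics.get_image(n); np.savez('%s.npz'%n,**im); return im
def ray(im,u,v,z):
    "pixel -> world point on plane z"
    T=np.linalg.inv(im["camera_from_world"]); d=T[:3,:3]@np.array([(u-im["cx"])/im["fx"],(v-im["cy"])/im["fy"],1]); o=T[:3,3]
    return o+d*(z-o[2])/d[2]
def cloud(im):
    D=im["depth"]; v,u=np.mgrid[:D.shape[0],:D.shape[1]]
    P=np.stack([(u-im["cx"])/im["fx"]*D,(v-im["cy"])/im["fy"]*D,D],-1)
    T=np.linalg.inv(im["camera_from_world"]); W=P@T[:3,:3].T+T[:3,3]; W[D<=0]=np.nan; return W
def save(p,n,s=1): cv2.imwrite('pics/'+n,cv2.resize(p[...,::-1],None,fx=s,fy=s,interpolation=cv2.INTER_CUBIC))
E
python3 - <<'E'
from h import *
for n in("scene","top"):
    im=shot(n); save(im["pixels"],n+"0.png",1.4); T=np.linalg.inv(im["camera_from_world"]); print(n,T.round(3).tolist(),float(im["fx"]))
print(r.finger_overhang,r.current_t())
E
```

```text
scene [[-0.669, -0.539, 0.511, -0.278], [-0.743, 0.477, -0.47, 0.771], [0.01, -0.694, -0.72, 1.201], [0.0, 0.0, 0.0, 1.0]] 531.8976852523589
top [[0.01, -0.997, 0.071, 0.377], [-1.0, -0.011, -0.009, 0.086], [0.01, -0.071, -0.997, 1.386], [0.0, 0.0, 0.0, 1.0]] 379.16562262360947
0.022 0.1
```

View pics/scene0.png

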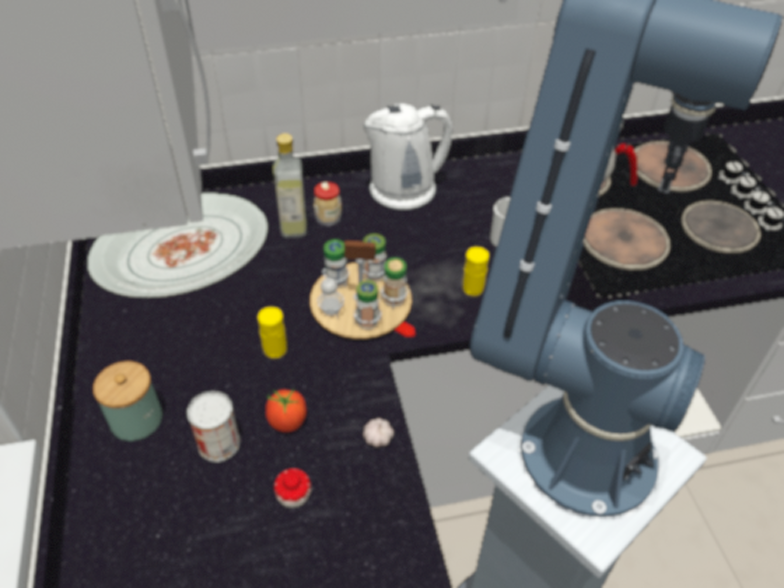

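View pics/top0.png

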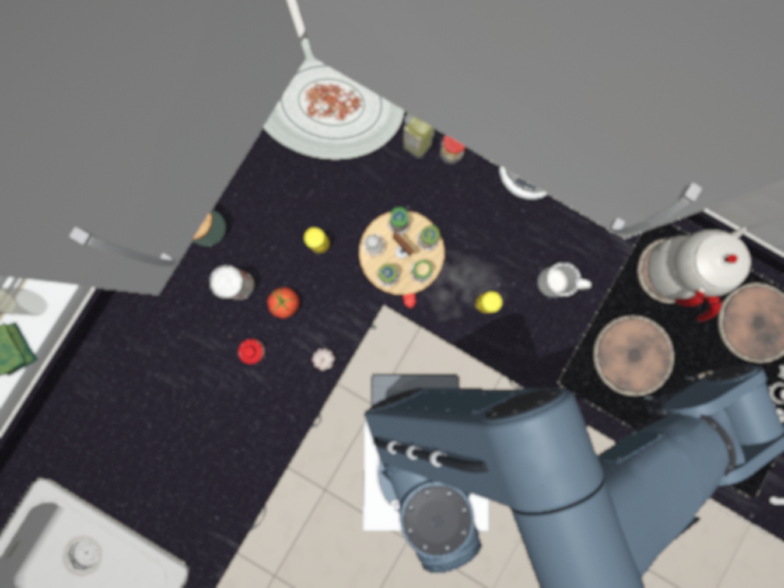

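Scene view (1.4x pixels): the carousel is at (360,300) and the red pointer at (405,330). Jar caps are at (335,248), (374,243), (396,268) and (367,290), with the salt shaker at (329,290). In the top view the caps are at (400,215), (430,236), (424,270) and (388,273), the salt is at (374,243), the handle at (404,243) and the pointer tip at (410,300).
The jar at top (424,270) / scene (396,268), with a pale cap disc, looks like the brown one. The alternatives are the three blue-topped jars, plus decoys: yellow shakers at top (316,239) and (489,302), and a red-lidded jar at (452,148). I'll check with one close crop.

```bash
python3 - <<'E'
from h import *
s=dict(np.load('scene.npz'));t=dict(np.load('top.npz'))
a=cv2.resize(s["pixels"][160:250,210:310],(400,360),interpolation=cv2.INTER_CUBIC)
b=cv2.resize(t["pixels"][140:230,245:335],(360,360),interpolation=cv2.INTER_CUBIC)
save(np.hstack([a,b]),'crop.png')
W=cloud(t); P=t["pixels"].astype(int)
# deck colour blob; axis by circle fit at z=.022
hsv=cv2.cvtColor(t["pixels"],cv2.COLOR_RGB2HSV)
roi=np.zeros(hsv.shape[:2],bool); roi[140:225,245:330]=1
dk=(W[...,2]>.012)&(W[...,2]<.032)&roi
dk=cv2.morphologyEx(dk.astype(np.uint8),cv2.MORPH_OPEN,np.ones((2,2)))
c=max(cv2.findContours(dk,0,1)[0],key=cv2.contourArea)
(u,v),rad=cv2.minEnclosingCircle(cv2.convexHull(c)); print('deck px',u,v,rad, ray(t,u,v,.022), rad*1.37/379)
hull=cv2.convexHull(c)[:,0]; e=cv2.fitEllipse(hull); print('ellipse',e,ray(t,*e[0],.022))
red=(hsv[...,1]>150)&((hsv[...,0]<8)|(hsv[...,0]>172))&(hsv[...,2]>120)&roi
ys,xs=np.nonzero(red);print('red',len(xs),xs.mean(),ys.mean(),ray(t,xs.mean(),ys.mean(),.006), 'z',np.nanmedian(W[red][:,2]))
hd=roi&(W[...,2]>.165)&(W[...,2]<.2); print('handle',hd.sum(),np.nanmean(W[hd],0)); 
h=W[hd][:,:2]; w,V=np.linalg.eigh(np.cov(h.T)); print(V[:,1],np.sqrt(w*12))
caps=roi&(W[...,2]>.115)&(W[...,2]<.14)
n,L,st,ce=cv2.connectedComponentsWithStats(caps.astype(np.uint8))
for i in range(1,n):
  if st[i,4]>8: print(st[i,4],ce[i],ray(t,*ce[i],.128),P[L==i].mean(0).round())
Ws=cloud(s); hs=(Ws[...,2]>.165)&(Ws[...,2]<.2)&(np.hypot(Ws[...,0]-.61,Ws[...,1]-.1)<.15)
print('scene handle',hs.sum(),np.nanmean(Ws[hs],0))
E
```

```text
deck px 287.910400390625 181.3092498779297 29.592113494873047 [0.55298508 0.06409208 0.022     ] 0.10696885353027988
ellipse ((287.8998107910156, 181.35377502441406), (58.61684036254883, 59.11373519897461), 97.80948638916016) [0.55282231 0.06412891 0.022     ]
red 72 292.25 214.29166666666666 [0.43430046 0.04689379 0.006     ] z 0.007794499360166962
handle 95 [0.55586937 0.06779548 0.18292736]
[-0.7379737  -0.67482947] [0.01475144 0.06326367]
146 [284.99315068 155.18493151] [0.62744584 0.07639578 0.128     ] [102. 141. 106.]
150 [306.79333333 167.48666667] [0.58661267 0.00292915 0.128     ] [129. 147. 104.]
145 [301.85517241 192.0137931 ] [0.50386289 0.01892292 0.128     ] [180. 184. 134.]
148 [276.69594595 194.72297297] [0.49388236 0.10271147 0.128     ] [132. 148. 117.]
scene handle 170 [0.55364084 0.06828735 0.17793992]
```

View pics/crop.png

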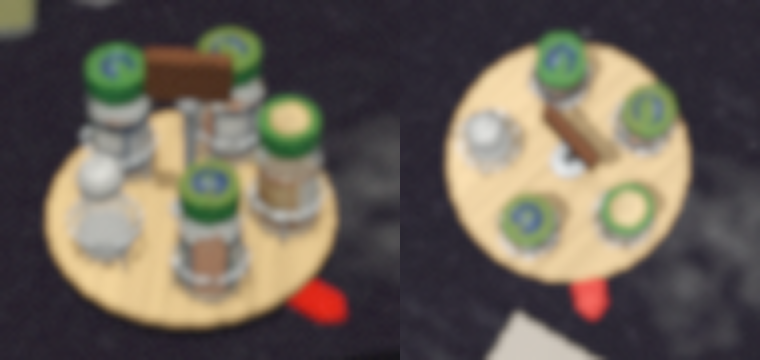

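The crop confirms it: the jar at top px (302,192) has a pale-brown disc and brown contents, while the others show blue discs. The axis is at about (0.555, 0.066). The front points along π+0.15 and the brown jar is at π+0.745, so the turn is about −0.6 rad. The handle lies at 0.741 rad, measured 63 x 15 mm with its top near 0.183, which matches the given sizes. Now I approach, keeping retracted during the swing.

```bash
cat >> h.py <<'E'
from scipy.spatial.transform import Rotation as R
C=np.array([.555,.0665]); HA=.741
def down(a,s=1):
    "tool down, jaws closing across a handle lying at angle a"
    y=s*np.array([-np.sin(a),np.cos(a),0]); z=np.array([0,0,-1.]); return R.from_matrix(np.c_[np.cross(y,z),y,z]).as_quat()
E
python3 - <<'E'
from h import *
for s in(1,-1):
  for a in(HA,HA-.6):
    q=r.inverse_kinematics([*C,.30],down(a,s)); print(s,a,None if q is None else np.round(q,2))
q=np.array(r.current_q())
a=np.arctan2(-.496,.237)
p=r.current_tool_pos(); k=.40/np.hypot(p[0],p[1])
r.move_to([p[0]*k,p[1]*k,.30],r.current_ee_rot()); q=np.array(r.current_q()); print(q.round(2))
q[0]=.12; r.set_joints(q); print(r.current_t(),np.round(r.current_tool_pos(),3),r.current_contact_force())
E
```

```text
1 0.741 [ 0.04  0.32  1.57 -0.    1.25 -2.28]
1 0.14100000000000001 [ 0.04  0.32  1.57 -0.    1.25 -1.68]
-1 0.741 [ 0.04  0.32  1.57 -0.    1.25  0.87]
-1 0.14100000000000001 [ 0.04  0.32  1.57 -0.    1.25  1.47]
[-1.24  0.02  1.94 -0.    1.18 -0.12]
2.6 [0.39  0.093 0.3  ] [-0.08036373  0.81940505  0.25670341]
```

```bash
python3 - <<'E'
from h import *
o=down(HA,-1)
r.set_gripper(.55,30)
r.move_to([*C,.27],o); r.move_linear([*C,.215],vel=.1)
print(r.current_t(),r.current_contact_force(),r.current_opening())
for n in("scene","top"):
    im=shot(n)
    if n=="scene": a=im
save(np.hstack([cv2.resize(a["pixels"][130:250,190:320],(390,360)),cv2.resize(im["pixels"][120:240,230:360],(390,360))]),'pre.png')
E
```

```text
4.7 [0.43197751 0.00859066 0.02847906] 0.5470863756916802
```

View pics/pre.png

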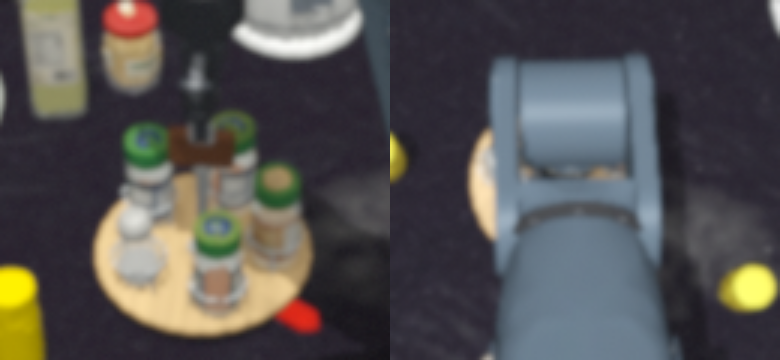

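The scene half shows the open fingers over the middle of the handle at crop px (202,130), and all five jars undisturbed. The arm hides the carousel in the top view. I'll descend, grip and turn in small steps.

```bash
python3 - <<'E'
from h import *
r.move_linear([*C,.168],vel=.05); print(r.current_contact_force())
r.set_gripper(0,40); print(r.current_t(),r.current_opening(),r.current_finger_force(),r.current_contact_force(),r.current_torque())
q=np.array(r.current_q())
for i in range(6):
    q[5]+=.1; r.set_joints(q); f=np.array(r.current_contact_force()); print(np.round(f,1),r.current_finger_force())
    if np.linalg.norm(f)>35: break
r.sleep(.3); print(r.current_t(),r.current_opening(),r.current_finger_force())
a=shot("scene"); save(a["pixels"][130:250,190:320],'turned.png',5)
hsv=cv2.cvtColor(a["pixels"],cv2.COLOR_RGB2HSV)
red=(hsv[...,1]>150)&((hsv[...,0]<8)|(hsv[...,0]>172))&(hsv[...,2]>100); red[:215]=0; red[250:]=0; red[:,:270]=0; red[:,310:]=0
ys,xs=np.nonzero(red); print(len(xs),ray(a,xs.mean(),ys.mean(),.006))
W=cloud(a); m=(W[...,2]>.12)&(W[...,2]<.135)&(np.hypot(W[...,0]-C[0],W[...,1]-C[1])<.105)
n,L,st,ce=cv2.connectedComponentsWithStats(m.astype(np.uint8))
for i in range(1,n):
  if st[i,4]>20: print(st[i,4],ce[i],np.nanmean(W[L==i],0).round(4),ray(a,*ce[i],.128).round(4),a["pixels"][L==i].mean(0).round())
E
```

```text
[-0.17364284 -0.57095911 -0.50182733]
6.2833 0.16060829693826292 41.86093032360077 [ 0.99884746 -1.79178496  2.72462242] [-0.36114003 -0.16499276  0.03636497]
[-1.8  2.7  2. ] 41.857895851135254
[-4.1  5.   2.6] 42.04174339771271
[-5.2  7.9  3.5] 42.131187915802
[-5.7 11.2  5.3] 42.27764368057251
[-8.  13.3  4.7] 42.416067123413086
[-6.9 16.9  4.5] 42.524439096450806
8.0833 0.15712792616541665 42.484501004219055
116 [0.43609213 0.04622168 0.006     ]
155 [278.19354839 178.5483871 ] [ 0.5439 -0.0039  0.1282] [ 0.544 -0.004  0.128] [66. 84. 53.]
169 [276.63313609 199.84023669] [0.4826 0.0581 0.1283] [0.4827 0.0579 0.128 ] [112. 123.  79.]
175 [247.29142857 204.8       ] [0.5227 0.1321 0.128 ] [0.5227 0.1321 0.128 ] [110. 133.  95.]
```

View pics/turned.png

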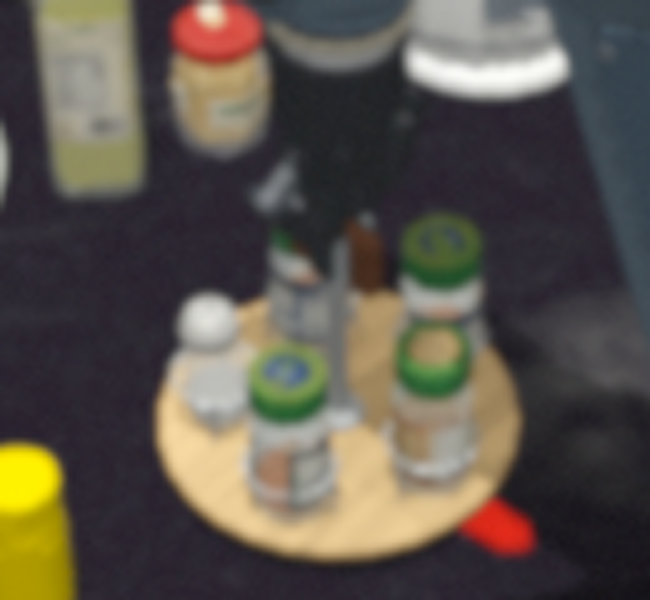

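The brown jar (crop px (432,345)) now stands close to the pointer (500,527), with every jar upright. The numbers put it about 4 mm past the line, so I'll turn back 0.05 rad and re-measure, with the axis re-fitted from the three caps.

```bash
python3 - <<'E'
from h import *
from scipy.optimize import least_squares
q=np.array(r.current_q()); q[5]-=.05; r.set_joints(q); r.sleep(.3)
a=shot("scene"); hsv=cv2.cvtColor(a["pixels"],cv2.COLOR_RGB2HSV)
red=(hsv[...,1]>150)&((hsv[...,0]<8)|(hsv[...,0]>172))&(hsv[...,2]>100); red[:215]=0; red[250:]=0; red[:,:270]=0; red[:,310:]=0
ys,xs=np.nonzero(red); p=ray(a,xs.mean(),ys.mean(),.006)[:2]
W=cloud(a); m=(W[...,2]>.12)&(W[...,2]<.135)&(np.hypot(W[...,0]-C[0],W[...,1]-C[1])<.105)
n,L,st,ce=cv2.connectedComponentsWithStats(m.astype(np.uint8))
c=np.array([ray(a,*ce[i],.128)[:2] for i in range(1,n) if st[i,4]>100])
x=least_squares(lambda x:np.hypot(*(c-x).T)-.072,C).x
b=c[np.argmin(np.hypot(*(c-p).T))]
for A in(x,C,np.array([.553,.0642])):
    d=(p-A)/np.linalg.norm(p-A); e=b-A; print(A,'along',e@d,'side',d[0]*e[1]-d[1]*e[0])
print(len(c),b,p,r.current_contact_force(),r.current_finger_force(),r.current_opening(),r.current_t())
E
```

```text
[0.55328845 0.06767779] along 0.07206407160806359 side 0.0006365010405733271
[0.555  0.0665] along 0.0735401935243079 side 6.397279547089296e-05
[0.553  0.0642] along 0.07120299669263211 side -0.0007047236258956105
3 [0.48251718 0.05407402] [0.43609213 0.04622168] [-1.65853152 -0.27472627  2.03508598] 42.380712032318115 0.15721674650580525 8.7333
```

```bash
python3 -c "
from cell import r
r.sleep(.3); print(r.current_finger_force()); print(r.hand_in())"
```

```text
42.439743876457214
the job is handed in; nothing more can be done
None
```

The job is handed in: the brown-labelled jar measured within about 1 mm of the pointer's line at the front, the handle is still gripped at about 42 N, and the last picture showed all jars upright.

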